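# Level the instrument plate with a wedge

### The job

Level the three-cornered plate. Take the wedge off its rack, lay it flat on the worktop, sloping face up, in front of the plate's low corner and let go of it; then take it again with a new grip and push its thin end in under the foot of that corner until the bubble of the spirit level on the plate stands between its two black lines. Let go and leave the wedge there, holding the plate level, and leave the small bottle and the black tape where they are.

Things in the scene. Friction and masses are not known exactly. Their poses are not given: they have to be found in the camera images.
- wedge_mid (a point): middle (along, across and up) of the grey wedge, loose, 0.18 kg, 160 mm long, 40 wide, thickness growing evenly from 3 mm at the thin end to 30 mm. x axis to the thin end, y across, z out of the sloping face; the flat base is 8.25 mm below. Centre of mass 22 mm toward the thick end. Starts leaning on the rack 45 degrees from level, thin end up and away from the robot. Lying flat it is 8 mm high
- rack: white easel fixed to the worktop, 140 mm long, 70 wide, 60 high; origin on the worktop under the wedge's middle; x axis the way the wedge leans, z up. The wedge's base lies on a rest 30 mm wide, along its lower 60 mm, its thick end on a ledge; the lowest 18 mm stands between cheeks, 52 mm wide outside. Above them its sides are free. It lifts off along its length
- stand: dark steel base of the plate, fixed. Origin on the worktop right below the foot of the low corner; x axis level from the foot to the middle of the plate's back edge (push the wedge along it), z up. Two posts 130 mm behind the foot, at y = +-70 mm, carry the plate; nothing else is under it. The plate's front end (28 mm wide) reaches 18 mm in front of the foot
- plate: aluminium plate, 168 mm long, 196 wide at the back, 14 thick, underside 44 mm up when level. Origin on its pivot line, 130 mm behind the foot, 40 mm up. The foot is a 24 mm steel ball on a screw with its head up to 90 mm high; level, its lowest point is 12 to 18 mm up (varies, not told); unwedged the plate leans 0.05 rad and the foot hangs 6.5 mm lower, free. It presses down with 3 to 7 N
- bottle_mid (a point): centre of the small amber bottle (57 mm wide, 119 mm high), a bystander
- tape_mid (a point): centre of the black tape roll (58 mm wide, 19 mm high), a bystander
- level_mid (a point): centre mark of the spirit level, half-way between its two black lines, which are 20 mm apart; the level, 104 mm long and 30 wide, is fixed on the plate, its middle 78 mm behind the foot. x axis along the level toward the plate's back, z up out of the plate; this point is 75 mm over the worktop when level
- bubble_mid (a point): centre of the level's bubble (12 mm long), which runs along the level toward the plate's higher side, 0.5 mm per 0.001 rad of tilt: it starts 25 mm behind the centre mark (front corner low), stands on the mark when the plate is level and in front of it when the front corner is too high; it needs about half a second to come to rest

How it is judged:
By the outcome, as a careful person would: the job done as asked, in the order asked, and still so for the second after the job is handed in, with the robot touching nothing.
It also fails if it takes over 67 s, if anything falls off the work surface, if the arm or the gripper's body presses on something with over 40 N, if the wrist force passes 120 N, or if a joint passes its speed limit or range.

### The arm

A 7-joint arm with a two-finger parallel gripper is mounted at the origin on a cart in front of the work surface, level with it; the furniture and walls round the work are solid. World frame = base frame: x ahead of the robot, y to its left, z up, the work surface at z = 0. Lengths are in m, angles in rad, forces in N, time in s.
With the tool pointing down it reaches from about 0.4 to 0.85 m from the base axis. Payload 10.4 kg.
Tool frame: the origin (TCP) lies at the very end of the fingers, on their centre line; the grasp point (between the pads) lies 19 mm behind it (manip.tcp_to_grasp is the z of the grasp point in the tool frame, in m); z points along the fingers, x is the direction in which the jaws open and shut, and the axes are right-handed (so a half turn about z gives the same grasp; the last joint's range is limited). The gripper opens to 85 mm and grips with 20 to 120 N. Pads are 22 mm wide; open, the fingers measure 114 mm over their backs; the gripper's body (76 mm by 85 mm) begins 54 mm behind the grasp point. The pads swing forward as they close: fully open they stand 13 mm farther back than shut.
Start: joints at [1.282, 0.332, -0.065, 1.46, 0.022, 1.35, -0.088], TCP at [0.164, -0.603, 0.231] pointing down, gripper open.
Joint ranges: [-2.6, 2.6], [-0.5, 2.12], [-1.47, 1.34], [0.16, 2.42], [-1.27, 4.41], [0.06, 2.06], [-2.6, 2.6]. Speed limits (rad/s): [2.22, 2.22, 2.79, 2.79, 3.14, 3.14, 3.14].

### API

Orientations are given as a unit quaternion [x, y, z, w].
In Python, from workcell import manip gives the robot as it stands.
- The arm moves only by the tool servo_tool, never from a script. Its argument "moves" is a list of rows, each an object with "travel": the shift along the tool's x, y, z in mm, a list of three; "dr": the turn, a rotation vector about the tool's x, y, z in degrees, a list of three. A call has 1 to 12 rows; each row shifts and turns the commanded pose from where the row before left it, along the tool's axes as they then stand; what a row does not reach is not made up. A row lasts 1/8 s, in which the tool goes at most 62.5 mm and 10.7 degrees, less where a joint would pass 70% of its speed; a pose out of reach is approached as far as the arm can. A call is refused whole if a number of a shift passes 62.5 or a number of a turn 10.7, either way. A call with a gripper value outside its range is refused whole. "claw" is the closure, from 0 (fully open) to 1 (shut), set as the call begins (left out, the last holds). The fingers move at their own pace and stop on an object; "squeeze" is the grip in N (left out, the last holds). Time passes only in rows, so rows that do not move let the fingers close. It gives the time, the measured TCP pose, the force and the opening at its end, in the units of the state.
- manip.get_obs(): the state, without advancing time (a new reading comes with each control period).
- manip.camera(name): name is "side" or "top"; returns the picture (400x640x3 uint8, blue, green, red); there is no depth.
- manip.calibration(name): a dict with "intrinsics" (3x3 intrinsics, pixels), "view" (4x4, takes a point from world to camera coordinates). Camera axes: x right, y down, z forward; pixel columns grow to the right and rows downward; lengths in m; the calibration is good to about 2 mm. A picture is of the moment at which its call begins. calibration takes no time and is no camera call.
- manip.hand_in(): hands the job in, once; it reports no verdict.
The state is a dict: "clock": time; "joint_pos": joint angles; "joint_velocities": joint speeds; "tau": joint torques, N m; "position": TCP position; "ee_rot": TCP orientation; "ft_force": force on the tool from outside, world axes, zero at the start; "torque": the same for the moment, N m; "grip_width": opening from 0.0 (shut) to 1.0 (fully open).
Only numpy, scipy, OpenCV 4.12 (cv2) and the standard library are available. Lean on these libraries where they do the work, as an engineer would, in place of code of your own. Each camera call takes 0.05 s, during which the arm holds its last target. There are 200 camera calls.

## Working session

There is one attempt and no reset: what is moved stays moved. The work goes in short steps, Python scripts to look and compute and a tool call to move; the robot and the scene stay as the last step left them, time stands still between calls to the robot, and variables do not carry over. Pictures are saved under pics/ and viewed, on a budget of 10 in all, crops included, one or two more only if the job needs it, and the job is handed in when it is done.

Besides the shell and the picture viewer there is one more tool, called after "Emit:" by a JSON object that holds its "api" and its "payload", one argument or row to a line. servo_tool: Moves the arm, as the interface text tells. Its arguments: {"type":"object","properties":{"moves":{"type":"array","items":{"type":"object","properties":{"travel":{"type":"array","items":{"type":"number"}},"dr":{"type":"array","items":{"type":"number"}}}}},"claw":{"type":"number"},"squeeze":{"type":"number"}},"required":["moves"]}

```bash
mkdir -p pics; ls; cat > h.py <<'E'
import numpy as np, cv2
from workcell import manip
from scipy.spatial.transform import Rotation as R
def proj(n,p):
    c=manip.calibration(n);K=np.array(c["intrinsics"]);V=np.array(c["view"])
    q=(V@np.r_[p,1])[:3];q=K@q;return q[:2]/q[2]
def ray(n,uv):
    c=manip.calibration(n);K=np.array(c["intrinsics"]);V=np.array(c["view"])
    d=V[:3,:3].T@np.linalg.solve(K,np.r_[uv,1.]);o=-V[:3,:3].T@V[:3,3];return o,d/np.linalg.norm(d)
def onz(n,uv,z):
    o,d=ray(n,uv);return o+d*(z-o[2])/d[2]
def two(a,b):
    (o1,d1),(o2,d2)=ray("top",a),ray("side",b)
    A=np.c_[d1,-d2];t=np.linalg.lstsq(A,o2-o1,rcond=None)[0]
    p,q=o1+t[0]*d1,o2+t[1]*d2;return (p+q)/2,np.linalg.norm(p-q)
E
python3 - <<'E'
from h import *
for n in("top","side"):
    cv2.imwrite(f"pics/{n}0.png",manip.camera(n)); c=manip.calibration(n);o,d=ray(n,(320,200));print(n,o,d,c["intrinsics"])
o=manip.get_obs();print(o)
E
```

```text
pics
top [ 0.5144298  -0.17043461  0.93620469] [ 0.11120308  0.02135378 -0.99356826] [[387.63111096   0.         321.49076474]
 [  0.         387.63111096 199.6555781 ]
 [  0.           0.           1.        ]]
side [0.25863001 0.44438704 0.59893768] [ 0.38331154 -0.70794942 -0.59319463] [[369.91466151   0.         321.26420111]
 [  0.         369.91466151 201.12936445]
 [  0.           0.           1.        ]]
{'clock': 0.1, 'joint_pos': array([ 1.2823804 ,  0.33278936, -0.06468094,  1.46083977,  0.02166616,
        1.34988533, -0.08851797]), 'joint_velocities': array([ 0.00016477, -0.00238379, -0.00229198, -0.00290961,  0.00208552,
        0.00051414,  0.00020157]), 'tau': array([ 1.82244599e-03, -6.26748061e+01,  4.96905134e-02, -3.92432570e+01,
        1.63992023e-02,  6.97877433e-03,  1.28619608e-04]), 'position': array([ 0.16406676, -0.60274907,  0.23061591]), 'ee_rot': array([ 7.94573357e-01, -6.07167855e-01, -5.22433539e-04, -3.20458783e-04]), 'ft_force': array([-0.63850478, -0.33725952, -0.58377391]), 'torque': array([-0.00100433,  0.03752615,  0.02237909]), 'grip_width': 1.00139043950062}
```

View pics/top0.png

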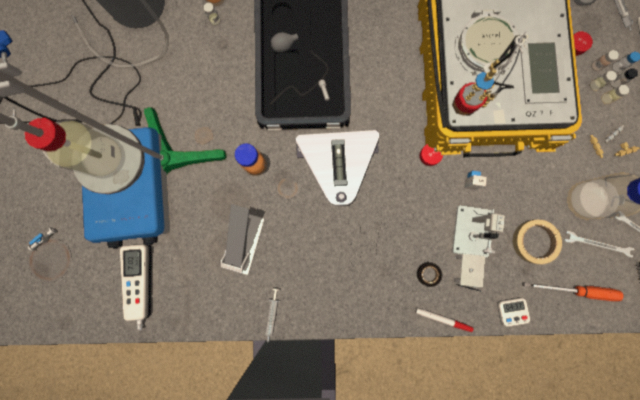

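View pics/side0.png

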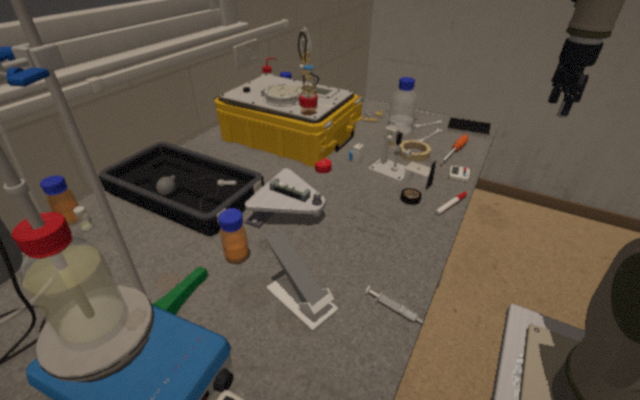

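The top view shows the wedge and rack near (243,238), the plate with its foot screw at (341,197), the bottle at (250,158) and the tape at (430,274). In the side view the wedge is near (290,275) and the plate near (290,195).

```bash
python3 - <<'E'
from h import *
t=cv2.imread("pics/top0.png");s=cv2.imread("pics/side0.png")
a=cv2.resize(t[120:280,210:390],None,fx=3.3,fy=3.3,interpolation=2)  # 594x528
cv2.imwrite("pics/c1.png",a)
b=cv2.resize(s[160:335,220:345],None,fx=3.3,fy=3.3,interpolation=2)
cv2.imwrite("pics/c2.png",b)
E
```

```text
(no output)
```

View pics/c1.png

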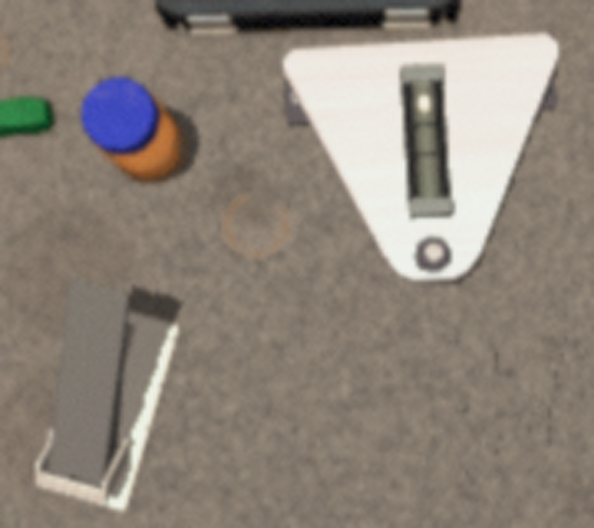

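View pics/c2.png

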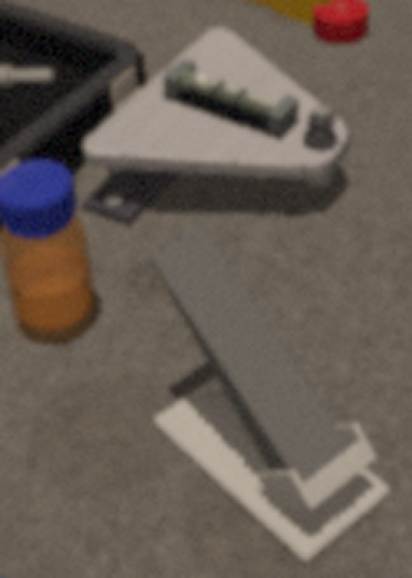

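The crops show the wedge's sloping face with its thin end at c1 (70,281)/(131,289) and its thick end low. The rack's base is white, with its right edge running (178,325)→(122,508). The foot screw head is at c1 (433,253).

```bash
python3 - <<'E'
from h import *
np.set_printoptions(precision=4,suppress=True)
T=lambda u,v:(210+(u+.5)/3.3-.5,120+(v+.5)/3.3-.5); S=lambda u,v:(220+(u+.5)/3.3-.5,160+(v+.5)/3.3-.5)
for k,a,b in [("thin+y",(70,281),(150,257)),("thin-y",(131,289),(182,237)),("thick+y",(48,470),(302,475)),("thick-y",(106,484),(352,432)),("basefrontR",(122,508),(387,488)),
 ("screw",(433,252),(322,125)),("bottlecap",(118,112),(36,182)),("lvl back",(423,73),(182,78)),("lvl front",(432,207),(283,112)),("plate backL",(290,55),(90,150)),("plate backR",(553,42),(220,32))]:
    p,e=two(T(*a),S(*b));print(k,p,"gap",round(e*1000,1))
print("rack right edge", onz("top",T(178,325),.004),onz("top",T(122,508),.004))
print("rack left/front side", [onz("side",S(*q),.004) for q in((157,415),(308,558),(387,488))])
print("tape",onz("top",(430,274),.019),"bottlecap z.119",onz("top",T(118,112),.119))
for n,z in(("back",.08),):pass
print("backL/R z .058",onz("top",T(290,55),.06),onz("top",T(553,42),.06), "screw z.083",onz("top",T(433,252),.083))
E
```

```text
thin+y [0.599  0.0351 0.1247] gap 2.3
thin-y [0.5972 0.0001 0.1132] gap 5.1
thick+y [0.477  0.071  0.0445] gap 0.5
thick-y [0.4668 0.0307 0.0446] gap 0.1
basefrontR [0.4458 0.0277 0.0038] gap 3.2
screw [ 0.618  -0.2001  0.063 ] gap 4.5
bottlecap [0.7099 0.0054 0.1157] gap 4.1
lvl back [ 0.7426 -0.1972  0.066 ] gap 5.8
lvl front [ 0.6502 -0.1998  0.0636] gap 2.1
plate backL [ 0.7625 -0.1038  0.0496] gap 6.4
plate backR [ 0.7671 -0.2898  0.0508] gap 4.0
rack right edge [ 0.5783 -0.0131  0.004 ] [0.4473 0.0283 0.004 ]
rack left/front side [array([0.5946, 0.048 , 0.004 ]), array([0.4615, 0.091 , 0.004 ]), array([0.4443, 0.0273, 0.004 ])]
tape [ 0.4378 -0.4016  0.019 ] bottlecap z.119 [0.7109 0.0058 0.119 ]
backL/R z .058 [ 0.7625 -0.103   0.06  ] [ 0.7664 -0.2877  0.06  ] screw z.083 [ 0.6176 -0.1985  0.083 ]
```

```bash
cat >> h.py <<'E'
def wedge(mid,yaw,pitch):  # corners: thick base, thick top, thin top, thin base (+y,-y)
    Rm=R.from_euler("ZY",[yaw,-pitch],degrees=True).as_matrix()
    L=[(-80,-8.25),(-80,21.75),(80,-5.25),(80,-8.25)]
    return np.array([[mid+Rm@np.array([x,s*20,z])/1000 for s in(1,-1)] for x,z in L])
E
python3 - <<'E'
from h import *
out=[]
for n,(y0,y1,x0,x1) in {"top":(195,285,215,275),"side":(220,335,255,345)}.items():
    im=cv2.imread(f"pics/{n}0.png");f=5
    c=cv2.resize(im[y0:y1,x0:x1],None,fx=f,fy=f,interpolation=2)
    c=cv2.convertScaleAbs(c,alpha=1.5)
    W=wedge(np.array([.541,.032,.083]),-17.6,45)
    P=lambda p:tuple(((proj(n,p)-[x0,y0]+.5)*f).astype(int).tolist())
    for s in(0,1):
        for i in range(4):cv2.line(c,P(W[i,s]),P(W[(i+1)%4,s]),(0,255,0) if s==0 else (0,0,255),1)
    out.append(c)
H=max(c.shape[0] for c in out)
cv2.imwrite("pics/ov.png",np.hstack([cv2.copyMakeBorder(c,0,H-c.shape[0],0,5,0) for c in out]))
print(H)
E
```

```text
575
```

View pics/ov.png

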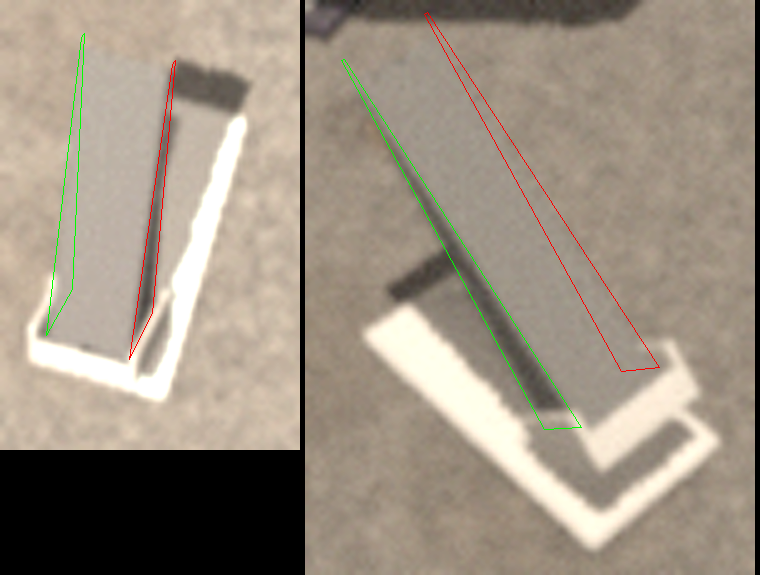

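Wedge middle is about (0.537, 0.032, 0.081) with yaw −17.6°. The foot is about (0.620, −0.199), and the push direction has yaw +1.4°. Starting the move towards the rack.

Emit:
{"api": "servo_tool", "payload": {
  "moves": [
    {"travel": [-29, -43, -4]},
    {"travel": [-29, -43, -4]},
    {"travel": [-29, -43, -4]},
    {"travel": [-29, -43, -4]},
    {"travel": [-29, -43, -4]},
    {"travel": [-29, -43, -4]},
    {"travel": [-29, -43, -4]}
  ],
  "claw": 0
}}

```text
$.moves[0]: bad value
```

Emit:
{"api": "servo_tool", "payload": {
  "moves": [
    {"travel": [-46, -15, 0]},
    {"travel": [-46, -15, 0]},
    {"travel": [-46, -15, 0]},
    {"travel": [-46, -15, 0]},
    {"travel": [-46, -15, 0]},
    {"travel": [-46, -15, 0]},
    {"travel": [-46, -15, 0]},
    {"travel": [-46, -15, 0]},
    {"dr": [0, 0, 8.2]},
    {"dr": [0, 0, 8.2]},
    {"dr": [0, 0, 8.2]},
    {"dr": [0, 0, 8.2]}
  ]
}}

```text
$.moves[0]: bad value
```

Emit:
{"api": "servo_tool", "payload": {
  "moves": [
    {"dr": [10, 0, 0]},
    {"dr": [10, 0, 0]},
    {"dr": [10, 0, 0]},
    {"travel": [0, 0, 0]}
  ]
}}

```text
$.moves[0]: bad value
```

```bash
cat >> h.py <<'E'
def cur():
    o=manip.get_obs();return o,np.array(o["position"]),R.from_quat(o["ee_rot"])
def to(p,Rt=None):
    o,q,r=cur();print("travel mm",np.round(r.inv().apply(np.array(p)-q)*1000,1))
    if Rt is not None: print("then dr",np.round((r.inv()*Rt).as_rotvec(degrees=True),1))
def tool(heading,tilt):  # tool x heading (deg), tilt>0: z leans ahead
    h=np.radians(heading);x=np.array([np.cos(h),np.sin(h),0]);z=np.array([0,0,-1.]);y=np.cross(z,x)
    return R.from_matrix(np.c_[x,y,z])*R.from_rotvec([tilt,0,0],degrees=True)
E
python3 - <<'E'
from h import *
np.set_printoptions(precision=3,suppress=True)
o,p,r=cur();print(o["clock"],p,o["joint_pos"],o["ft_force"],"\n",r.as_matrix());to((.46,.056,.11),tool(-107.6,45))
E
```

```text
0.1 [ 0.164 -0.603  0.231] [ 1.282  0.333 -0.065  1.461  0.022  1.35  -0.089] [-0.639 -0.337 -0.584] 
 [[ 0.263 -0.965 -0.   ]
 [-0.965 -0.263  0.001]
 [-0.001  0.    -1.   ]]
travel mm [-557.7 -458.6  121.2]
then dr [43.8 12.9 31.1]
```

Each row needs both fields.

Emit:
{"api": "servo_tool", "payload": {
  "moves": [
    {"travel": [-29, -43, -4], "dr": [0, 0, 0]},
    {"travel": [-29, -43, -4], "dr": [0, 0, 0]},
    {"travel": [-29, -43, -4], "dr": [0, 0, 0]},
    {"travel": [-29, -43, -4], "dr": [0, 0, 0]},
    {"travel": [-29, -43, -4], "dr": [0, 0, 0]},
    {"travel": [-29, -43, -4], "dr": [0, 0, 0]},
    {"travel": [-29, -43, -4], "dr": [0, 0, 0]}
  ],
  "claw": 0
}}

```text
clock: 0.98
position: [0.402, -0.3266, 0.2593]
ee_rot: [0.795, -0.607, -0.0, 0.0]
ft_force: [0.9, 0.1, -0.3]
grip_width: 1.002
```

Emit:
{"api": "servo_tool", "payload": {
  "moves": [
    {"travel": [-46, -15, 0], "dr": [0, 0, 0]},
    {"travel": [-46, -15, 0], "dr": [0, 0, 0]},
    {"travel": [-46, -15, 0], "dr": [0, 0, 0]},
    {"travel": [-46, -15, 0], "dr": [0, 0, 0]},
    {"travel": [-46, -15, 0], "dr": [0, 0, 0]},
    {"travel": [-46, -15, 0], "dr": [0, 0, 0]},
    {"travel": [-46, -15, 0], "dr": [0, 0, 0]},
    {"travel": [-46, -15, 0], "dr": [0, 0, 0]},
    {"travel": [0, 0, 0], "dr": [0, 0, 8.2]},
    {"travel": [0, 0, 0], "dr": [0, 0, 8.2]},
    {"travel": [0, 0, 0], "dr": [0, 0, 8.2]},
    {"travel": [0, 0, 0], "dr": [0, 0, 8.2]}
  ]
}}

```text
clock: 2.48
position: [0.4202, 0.0585, 0.2591]
ee_rot: [-0.589, 0.808, 0.0, -0.0]
ft_force: [-0.9, -0.3, -0.2]
grip_width: 0.999
```

Emit:
{"api": "servo_tool", "payload": {
  "moves": [
    {"travel": [0, 0, 0], "dr": [10, 0, 0]},
    {"travel": [0, 0, 0], "dr": [10, 0, 0]},
    {"travel": [0, 0, 0], "dr": [10, 0, 0]},
    {"travel": [0, 0, 0], "dr": [0, 0, 0]}
  ]
}}

```text
clock: 2.98
position: [0.4174, 0.0574, 0.2589]
ee_rot: [-0.577, 0.788, -0.177, 0.121]
ft_force: [-0.1, 0.4, 0.8]
grip_width: 1.0
```

```bash
python3 - <<'E'
from h import *
np.set_printoptions(precision=3,suppress=True)
o,p,r=cur();print(o["clock"],p,o["joint_pos"],o["ft_force"],"\n",r.as_matrix());to((.46,.056,.11),tool(-107.6,45))
E
```

```text
2.975 [0.417 0.057 0.259] [ 0.393 -0.478 -0.648  2.161 -0.054  1.005 -2.109] [-0.106  0.374  0.771] 
 [[-0.305 -0.867  0.395]
 [-0.952  0.271 -0.14 ]
 [ 0.014 -0.419 -0.908]]
travel mm [-13.7  25.1 152.3]
then dr [20.2 -0.7  0.3]
```

Emit:
{"api": "servo_tool", "payload": {
  "moves": [
    {"travel": [-5, 8, 45], "dr": [0, 0, 0]},
    {"travel": [-5, 8, 45], "dr": [0, 0, 0]},
    {"travel": [-4, 8, 45], "dr": [0, 0, 0]},
    {"travel": [0, 0, 0], "dr": [7, 0, 0]},
    {"travel": [0, 0, 0], "dr": [7, 0, 0]},
    {"travel": [0, 0, 0], "dr": [6, 0, 0]},
    {"travel": [0, 0, 0], "dr": [0, 0, 0]}
  ]
}}

```text
clock: 3.85
position: [0.4765, 0.0613, 0.1353]
ee_rot: [-0.547, 0.752, -0.305, 0.208]
ft_force: [1.0, -1.2, 0.1]
grip_width: 1.005
```

```bash
python3 - <<'E'
from h import *
np.set_printoptions(precision=3,suppress=True)
o,p,r=cur();print(o["clock"],p,o["joint_pos"],o["ft_force"],"\n",r.as_matrix());to((.514,.039,.051),tool(-107.6,45));to((.514,.039,.051),tool(-107.6,35))
E
```

```text
3.85 [0.476 0.061 0.135] [ 0.859 -0.497 -1.29   2.414  0.222  0.351 -2.6  ] [ 0.991 -1.153  0.083] 
 [[-0.315 -0.696  0.646]
 [-0.949  0.216 -0.231]
 [ 0.021 -0.685 -0.728]]
travel mm [ 7.5 26.8 90.7]
then dr [ 1.7 -1.4  0.3]
travel mm [ 7.5 26.8 90.7]
then dr [-8.3 -1.4  0.2]
```

The wrist is at its joint limits. I'll back off, ease the tilt and flip the tool half a turn, which gives the same grasp.

Emit:
{"api": "servo_tool", "payload": {
  "moves": [
    {"travel": [0, -10, -30], "dr": [-7, 0, 0]},
    {"travel": [0, -5, -25], "dr": [-7, 0, 0]},
    {"travel": [0, 0, 0], "dr": [-8, 0, 0]},
    {"travel": [0, 0, 0], "dr": [-8, 0, 0]},
    {"travel": [0, 0, 0], "dr": [0, 0, -10.6]},
    {"travel": [0, 0, 0], "dr": [0, 0, -10.6]},
    {"travel": [0, 0, 0], "dr": [0, 0, -10.6]},
    {"travel": [0, 0, 0], "dr": [0, 0, -10.6]},
    {"travel": [0, 0, 0], "dr": [0, 0, -10.6]},
    {"travel": [0, 0, 0], "dr": [0, 0, -10.6]},
    {"travel": [0, 0, 0], "dr": [0, 0, -10.6]},
    {"travel": [0, 0, 0], "dr": [0, 0, -10.6]}
  ]
}}

```text
clock: 5.35
position: [0.4561, 0.0696, 0.1818]
ee_rot: [0.971, -0.2, 0.129, 0.024]
ft_force: [0.4, -0.0, -0.2]
grip_width: 0.999
```

Emit:
{"api": "servo_tool", "payload": {
  "moves": [
    {"travel": [0, 0, 0], "dr": [0, 0, -10.6]},
    {"travel": [0, 0, 0], "dr": [0, 0, -10.6]},
    {"travel": [0, 0, 0], "dr": [0, 0, -10.6]},
    {"travel": [0, 0, 0], "dr": [0, 0, -10.6]},
    {"travel": [0, 0, 0], "dr": [0, 0, -10.6]},
    {"travel": [0, 0, 0], "dr": [0, 0, -10.6]},
    {"travel": [0, 0, 0], "dr": [0, 0, -10.6]},
    {"travel": [0, 0, 0], "dr": [0, 0, -10.6]},
    {"travel": [0, 0, 0], "dr": [0, 0, -10.4]},
    {"travel": [0, 0, 0], "dr": [0, 0, 0]}
  ]
}}

```text
clock: 6.6
position: [0.4562, 0.0699, 0.1818]
ee_rot: [0.804, 0.58, 0.07, 0.112]
ft_force: [0.2, 0.4, -0.6]
grip_width: 1.002
```

```bash
python3 - <<'E'
from h import *
np.set_printoptions(precision=3,suppress=True)
o,p,r=cur();print(o["clock"],p,o["joint_pos"],o["ft_force"],"\n",r.as_matrix());to((.514,.039,.051),tool(72.4,-30))
E
```

```text
6.6 [0.456 0.07  0.182] [ 0.186 -0.138 -0.527  2.092  0.128  0.975  0.845] [ 0.191  0.378 -0.649] 
 [[ 0.318  0.917  0.242]
 [ 0.948 -0.303 -0.099]
 [-0.018  0.26  -0.965]]
travel mm [ -8.6  28.2 143.3]
then dr [-14.9   1.3  -0.5]
```

Emit:
{"api": "servo_tool", "payload": {
  "moves": [
    {"travel": [0, 0, 0], "dr": [-7.5, 0.7, 0]},
    {"travel": [0, 0, 0], "dr": [-7.5, 0.6, -0.5]},
    {"travel": [0, 0, 0], "dr": [0, 0, 0]}
  ]
}}

```text
clock: 6.98
position: [0.4552, 0.0698, 0.1815]
ee_rot: [0.779, 0.57, 0.154, 0.211]
ft_force: [0.0, -1.1, 0.8]
grip_width: 1.002
```

```bash
python3 - <<'E'
from h import *
np.set_printoptions(precision=3,suppress=True)
o,p,r=cur();print(o["clock"],p,o["joint_pos"],o["ft_force"]);to((.514,.039,.051),tool(72.4,-30))
E
```

```text
6.975 [0.455 0.07  0.182] [ 0.186 -0.308 -0.617  2.28   0.263  0.738  0.658] [ 0.048 -1.146  0.766]
travel mm [-11.4  -9.2 145.7]
then dr [0.2 0.1 0. ]
```

Emit:
{"api": "servo_tool", "payload": {
  "moves": [
    {"travel": [-4, -3, 36], "dr": [0, 0, 0]},
    {"travel": [-4, -3, 36], "dr": [0, 0, 0]},
    {"travel": [-3, -3, 30], "dr": [0, 0, 0]},
    {"travel": [0, 0, 15], "dr": [0, 0, 0]},
    {"travel": [0, 0, 15], "dr": [0, 0, 0]},
    {"travel": [0, 0, 13], "dr": [0, 0, 0]},
    {"travel": [0, 0, 0], "dr": [0, 0, 0]}
  ]
}}

```text
clock: 7.85
position: [0.5163, 0.0391, 0.0519]
ee_rot: [0.78, 0.57, 0.153, 0.21]
ft_force: [-0.4, -0.5, 0.9]
grip_width: 1.001
```

```bash
python3 - <<'E'
from h import *
np.set_printoptions(precision=3,suppress=True)
o,p,r=cur();print(o["clock"],p,o["joint_pos"],o["ft_force"]);to((.514,.039,.051),tool(72.4,-30))
a=manip.camera("top")[170:290,200:300];b=manip.camera("side")[200:340,240:360]
a=cv2.resize(a,(350,420),interpolation=2);b=cv2.resize(b,(360,420),interpolation=2)
cv2.imwrite("pics/g.png",np.hstack([a,b]))
E
```

```text
7.85 [0.516 0.039 0.052] [ 0.307  0.107 -0.694  2.299  0.902  0.505  0.142] [-0.38  -0.507  0.92 ]
travel mm [-0.8 -2.3 -0.3]
then dr [ 0.2  0.1 -0.1]
```

View pics/g.png

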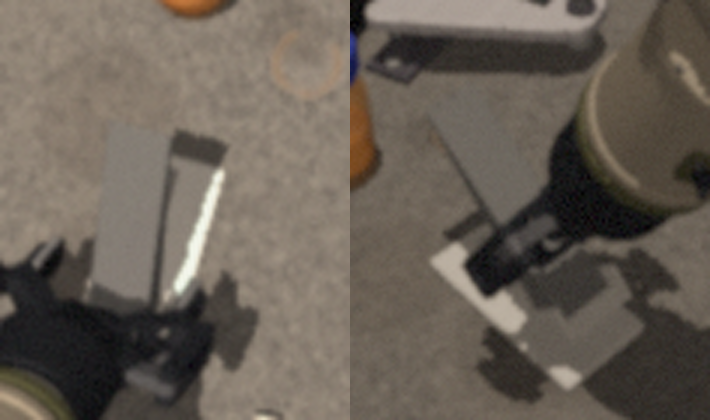

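The fingers straddle the wedge above the cheeks, so I'll close.

Emit:
{"api": "servo_tool", "payload": {
  "moves": [
    {"travel": [0, 0, 0], "dr": [0, 0, 0]},
    {"travel": [0, 0, 0], "dr": [0, 0, 0]},
    {"travel": [0, 0, 0], "dr": [0, 0, 0]},
    {"travel": [0, 0, 0], "dr": [0, 0, 0]},
    {"travel": [0, 0, 0], "dr": [0, 0, 0]},
    {"travel": [0, 0, 0], "dr": [0, 0, 0]},
    {"travel": [0, 0, 0], "dr": [0, 0, 0]},
    {"travel": [0, 0, 0], "dr": [0, 0, 0]}
  ],
  "claw": 1,
  "squeeze": 60
}}

```text
clock: 8.95
position: [0.5159, 0.0403, 0.0536]
ee_rot: [0.778, 0.571, 0.154, 0.212]
ft_force: [-7.8, -0.2, 10.5]
grip_width: 0.448
```

```bash
python3 - <<'E'
from h import *
np.set_printoptions(precision=3,suppress=True)
o,p,r=cur();print(o["clock"],p,o["joint_pos"],o["ft_force"],o["torque"],o["grip_width"]);d=np.array([.674,-.214,.707]);to(p+.1*d)
E
```

```text
8.95 [0.516 0.04  0.054] [ 0.307  0.101 -0.697  2.302  0.904  0.504  0.142] [-7.796 -0.228 10.521] [-0.076  1.006 -0.258] 0.4483645877094291
travel mm [ -0.4  96.8 -25.2]
```

Emit:
{"api": "servo_tool", "payload": {
  "moves": [
    {"travel": [0, 10, -2.6], "dr": [0, 0, 0]},
    {"travel": [0, 15, -3.9], "dr": [0, 0, 0]},
    {"travel": [0, 24, -6.2], "dr": [0, 0, 0]},
    {"travel": [0, 24, -6.2], "dr": [0, 0, 0]},
    {"travel": [0, 24, -6.2], "dr": [0, 0, 0]},
    {"travel": [0, 0, 0], "dr": [0, 0, 0]}
  ]
}}

```text
clock: 9.7
position: [0.5846, 0.0189, 0.1247]
ee_rot: [0.778, 0.571, 0.155, 0.212]
ft_force: [-1.4, 0.4, -2.5]
grip_width: 0.454
```

```bash
python3 - <<'E'
from h import *
np.set_printoptions(precision=3,suppress=True)
o,p,r=cur();print(o["clock"],p,o["joint_pos"],o["ft_force"],o["torque"],o["grip_width"])
a=manip.camera("top")[120:290,200:400];b=manip.camera("side")[160:340,220:380]
a=cv2.resize(a,(400,340),interpolation=2);b=cv2.resize(b,(300,340),interpolation=2)
cv2.imwrite("pics/l.png",np.hstack([a,b]))
E
```

```text
9.7 [0.585 0.019 0.125] [ 0.398  0.103 -0.69   2.108  0.652  0.594  0.509] [-1.373  0.385 -2.517] [0.296 0.845 0.006] 0.45387981644775105
```

View pics/l.png

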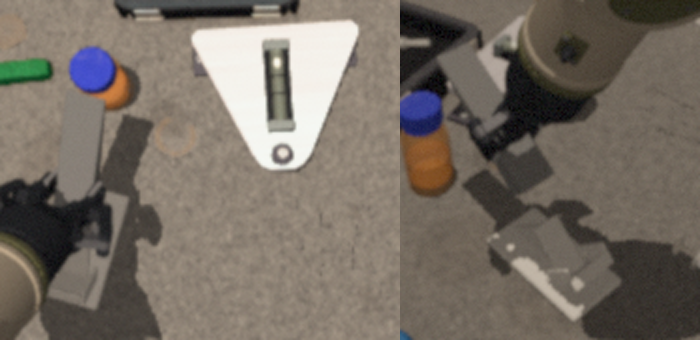

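The wedge is off the rack with its thin end clear above the bottle. I'll draw it back towards the lay-down spot.

```bash
python3 - <<'E'
from h import *
o,p,r=cur();to((.47,-.203,.17)); print((r.inv()*tool(91.4,15)).as_rotvec(degrees=True))
# rotation about world z first then tool x
print("world z +19 in tool axes:",r.inv().apply([0,0,19]))
E
```

```text
travel mm [-245.8  -11.7  -61.2]
[ 44.8443251    2.67252    -19.12843974]
world z +19 in tool axes: [ -0.03458135   9.57967344 -16.40818884]
```

Emit:
{"api": "servo_tool", "payload": {
  "moves": [
    {"travel": [-20, -1, -15], "dr": [0, 0, 0]},
    {"travel": [-38, -2, -10], "dr": [0, 0, 0]},
    {"travel": [-38, -2, -9], "dr": [0, 0, 0]},
    {"travel": [-38, -2, -9], "dr": [0, 0, 0]},
    {"travel": [-38, -2, -9], "dr": [0, 0, 0]},
    {"travel": [-38, -2, -9], "dr": [0, 0, 0]},
    {"travel": [-36, -1, 0], "dr": [0, 0, 0]},
    {"travel": [0, 0, 0], "dr": [0, 4.8, -8.2]},
    {"travel": [0, 0, 0], "dr": [0, 4.8, -8.2]}
  ]
}}

```text
clock: 10.92
position: [0.4687, -0.2024, 0.1682]
ee_rot: [0.693, 0.673, 0.18, 0.185]
ft_force: [-0.3, -0.8, -2.1]
grip_width: 0.452
```

Emit:
{"api": "servo_tool", "payload": {
  "moves": [
    {"travel": [0, 0, 0], "dr": [9, 0, 0]},
    {"travel": [0, 0, 0], "dr": [9, 0, 0]},
    {"travel": [0, 0, 0], "dr": [9, 0, 0]},
    {"travel": [0, 0, 0], "dr": [9, 0, 0]},
    {"travel": [0, 0, 0], "dr": [9, 0, 0]},
    {"travel": [0, 0, 0], "dr": [0, 0, 0]},
    {"travel": [0, 0, 0], "dr": [0, 0, 0]}
  ]
}}

```text
clock: 11.8
position: [0.4696, -0.203, 0.1692]
ee_rot: [0.713, 0.689, -0.09, -0.093]
ft_force: [-0.0, -0.3, -1.9]
grip_width: 0.451
```

```bash
python3 - <<'E'
from h import *
np.set_printoptions(precision=3,suppress=True)
o,p,r=cur();print(o["clock"],p,o["joint_pos"],o["ft_force"],o["torque"],o["grip_width"]);to((.47,-.203,.05),tool(91.4,15))
a=manip.camera("top")[120:290,220:420];b=manip.camera("side")[130:290,240:420]
cv2.imwrite("pics/m.png",np.hstack([cv2.resize(a,(400,340),interpolation=2),cv2.resize(b,(382,340),interpolation=2)]))
E
```

```text
11.8 [ 0.47  -0.203  0.169] [ 0.406  0.321 -0.157  1.634  0.106  1.446  1.761] [-0.048 -0.309 -1.863] [-0.079 -0.372 -0.061] 0.4514439916967558
travel mm [  0.1  31.1 115. ]
then dr [ 0.1 -0.8 -3.2]
```

View pics/m.png

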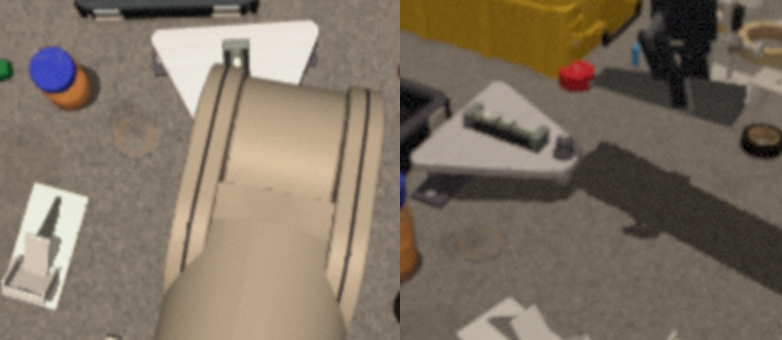

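Emit:
{"api": "servo_tool", "payload": {
  "moves": [
    {"travel": [0, 0, 0], "dr": [0, -0.8, -3.2]},
    {"travel": [0, 10, 38], "dr": [0, 0, 0]},
    {"travel": [0, 10, 38], "dr": [0, 0, 0]},
    {"travel": [0, 9, 35], "dr": [0, 0, 0]},
    {"travel": [0, 3, 12], "dr": [0, 0, 0]},
    {"travel": [0, 2, 8], "dr": [0, 0, 0]},
    {"travel": [0, 0, 0], "dr": [0, 0, 0]},
    {"travel": [0, 0, 0], "dr": [0, 0, 0]}
  ]
}}

```text
clock: 12.9
position: [0.4699, -0.2034, 0.0356]
ee_rot: [0.693, 0.71, -0.093, -0.09]
ft_force: [0.9, -0.2, -1.7]
grip_width: 0.452
```

```bash
python3 - <<'E'
from h import *
np.set_printoptions(precision=3,suppress=True)
o,p,r=cur();print(o["clock"],p,o["joint_pos"],o["ft_force"],o["torque"],o["grip_width"]);to((.47,-.203,.007),tool(91.4,15))
b=manip.camera("side")[140:300,260:420]
cv2.imwrite("pics/n.png",cv2.resize(b,(560,560),interpolation=2))
E
```

```text
12.9 [ 0.47  -0.203  0.036] [ 0.399  0.466 -0.16   1.746  0.151  1.191  1.768] [ 0.853 -0.179 -1.695] [ 0.043 -0.402 -0.015] 0.4522628208152952
travel mm [ 0.4  7.4 27.6]
then dr [ 0.1  0.  -0. ]
```

View pics/n.png

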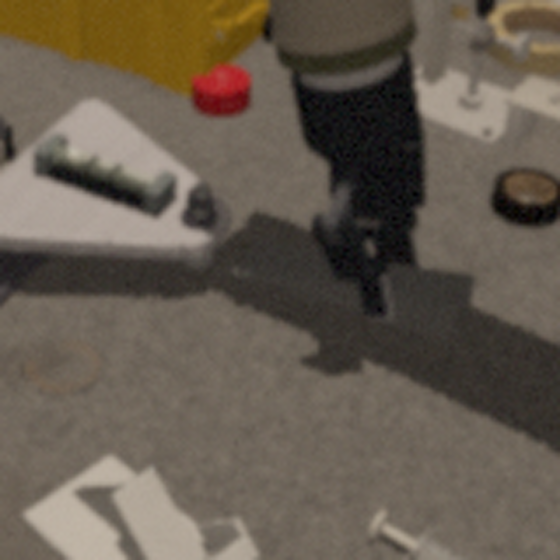

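Emit:
{"api": "servo_tool", "payload": {
  "moves": [
    {"travel": [0, 2, 8], "dr": [0, 0, 0]},
    {"travel": [0, 2, 8], "dr": [0, 0, 0]},
    {"travel": [0, 1, 4], "dr": [0, 0, 0]},
    {"travel": [0, 0, 0], "dr": [0, 0, 0]}
  ]
}}

```text
clock: 13.45
position: [0.4686, -0.203, 0.0134]
ee_rot: [0.692, 0.71, -0.093, -0.092]
ft_force: [-0.0, 0.8, -1.7]
grip_width: 0.453
```

Emit:
{"api": "servo_tool", "payload": {
  "moves": [
    {"travel": [0, 1, 3], "dr": [0, 0, 0]},
    {"travel": [0, 0, 0], "dr": [0, 0, 0]}
  ]
}}

```text
clock: 13.7
position: [0.4691, -0.2031, 0.0106]
ee_rot: [0.693, 0.71, -0.093, -0.091]
ft_force: [-0.4, -0.2, -1.7]
grip_width: 0.449
```

```bash
python3 - <<'E'
from h import *
np.set_printoptions(precision=3,suppress=True)
o,p,r=cur();print(o["clock"],p,o["ft_force"],o["torque"],o["grip_width"])
b=manip.camera("side")[170:270,290:420]
b=cv2.resize(b,(780,600),interpolation=2);b=(255*(b/255.)**.45).astype(np.uint8)
cv2.imwrite("pics/n2.png",b)
E
```

```text
13.7 [ 0.469 -0.203  0.011] [-0.378 -0.161 -1.66 ] [-0.07  -0.415 -0.054] 0.4492317063204279
```

View pics/n2.png

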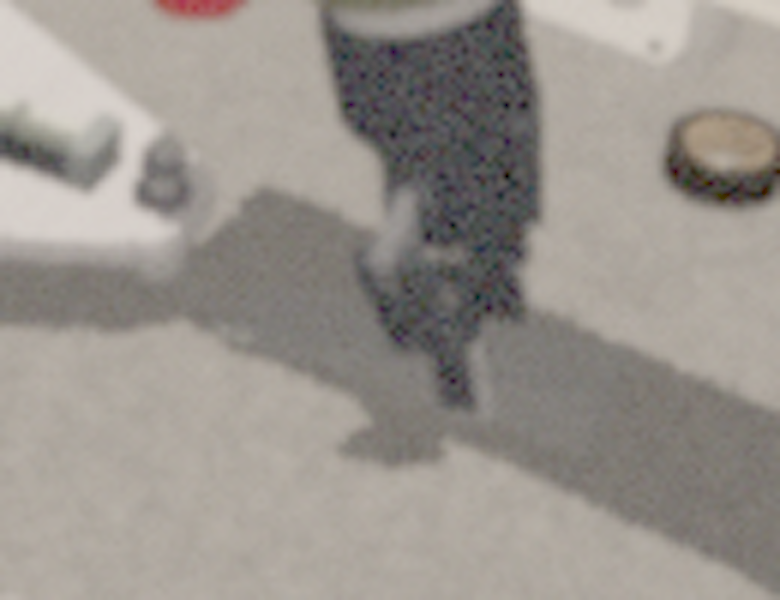

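Emit:
{"api": "servo_tool", "payload": {
  "moves": [
    {"travel": [0, 0.6, 2.4], "dr": [0, 0, 0]},
    {"travel": [0, 0, 0], "dr": [0, 0, 0]}
  ]
}}

```text
clock: 14.0
position: [0.4689, -0.2031, 0.0081]
ee_rot: [0.693, 0.71, -0.093, -0.091]
ft_force: [0.1, -0.9, -2.0]
grip_width: 0.454
```

Emit:
{"api": "servo_tool", "payload": {
  "moves": [
    {"travel": [0, 0.5, 2], "dr": [0, 0, 0]},
    {"travel": [0, 0, 0], "dr": [0, 0, 0]}
  ]
}}

```text
clock: 14.25
position: [0.469, -0.2031, 0.0061]
ee_rot: [0.693, 0.71, -0.093, -0.091]
ft_force: [-0.1, 0.0, -2.4]
grip_width: 0.457
```

Emit:
{"api": "servo_tool", "payload": {
  "moves": [
    {"travel": [0, 0.5, 2], "dr": [0, 0, 0]},
    {"travel": [0, 0, 0], "dr": [0, 0, 0]}
  ]
}}

```text
clock: 14.5
position: [0.4691, -0.2032, 0.0051]
ee_rot: [0.693, 0.709, -0.093, -0.091]
ft_force: [-2.9, 1.8, 9.5]
grip_width: 0.453
```

Contact with the worktop. Opening and retreating.

Emit:
{"api": "servo_tool", "payload": {
  "moves": [
    {"travel": [0, 0, 0], "dr": [0, 0, 0]},
    {"travel": [0, 0, 0], "dr": [0, 0, 0]},
    {"travel": [0, 0, 0], "dr": [0, 0, 0]},
    {"travel": [0, 0, 0], "dr": [0, 0, 0]},
    {"travel": [0, 0, 0], "dr": [0, 0, 0]},
    {"travel": [0, 0, -10], "dr": [0, 0, 0]},
    {"travel": [0, -5, -20], "dr": [0, 0, 0]},
    {"travel": [0, -10, -38], "dr": [0, 0, 0]},
    {"travel": [0, -10, -38], "dr": [0, 0, 0]}
  ],
  "claw": 0
}}

```text
clock: 15.62
position: [0.4724, -0.2031, 0.1156]
ee_rot: [0.693, 0.71, -0.093, -0.091]
ft_force: [0.4, 0.4, 0.6]
grip_width: 1.0
```

Emit:
{"api": "servo_tool", "payload": {
  "moves": [
    {"travel": [-50, 0, 0], "dr": [-7.5, 0, 0]},
    {"travel": [-50, 0, 0], "dr": [-7.5, 0, 0]},
    {"travel": [-50, 0, 0], "dr": [0, 0, 0]},
    {"travel": [-50, 0, 0], "dr": [0, 0, 0]},
    {"travel": [0, 0, 0], "dr": [0, 0, 0]}
  ]
}}

```text
clock: 16.25
position: [0.4754, -0.4077, 0.1144]
ee_rot: [0.701, 0.714, -0.0, 0.001]
ft_force: [-0.0, 0.9, -0.8]
grip_width: 1.0
```

```bash
python3 - <<'E'
from h import *
np.set_printoptions(precision=3,suppress=True)
o,p,r=cur();print(o["clock"],p,o["ft_force"],o["joint_pos"],o["grip_width"])
A=manip.camera("top");B=manip.camera("side");cv2.imwrite("pics/t9.png",A);cv2.imwrite("pics/s9.png",B)
print("expected thin end px",proj("top",[.584,-.201,.003]),proj("side",[.584,-.201,.003]))
a=A[150:300,290:390];b=B[170:270,290:420]
v=np.hstack([cv2.resize(a,(360,540),interpolation=2),cv2.resize(b,(440,338),interpolation=2) if 0 else cv2.copyMakeBorder(cv2.resize(b,(440,338),interpolation=2),0,202,0,0,0)])
cv2.imwrite("pics/v9.png",(255*(v/255.)**.6).astype(np.uint8))
E
```

```text
16.25 [ 0.475 -0.408  0.114] [-0.019  0.859 -0.821] [ 0.693  0.419 -0.074  1.595  0.034  1.126  2.2  ] 1.00044053953982
expected thin end px [341.329 213.824] [328.137 220.347]
```

View pics/v9.png

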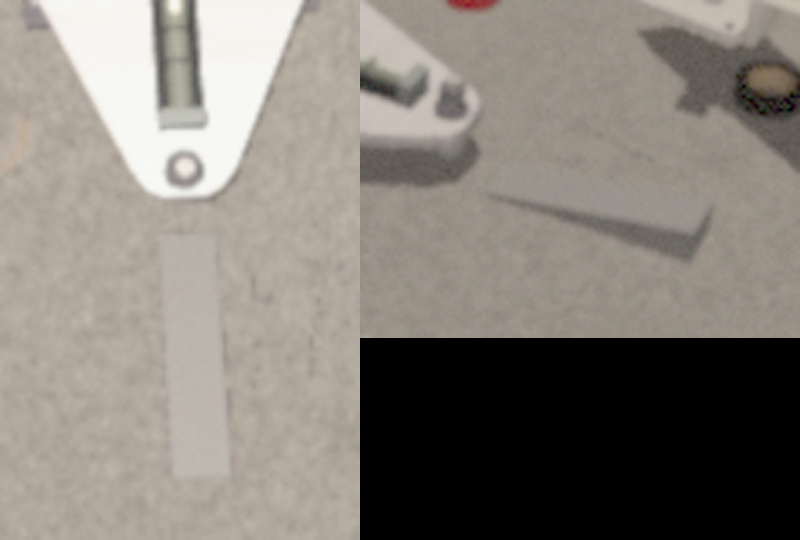

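The wedge lies flat with its sloping face up. In the top crop its thin end is at (161–214, 236) and its thick end at (172–229, 477), ahead of the foot screw at (184,168).

```bash
python3 - <<'E'
from h import *
np.set_printoptions(precision=4,suppress=True)
T=lambda u,v:(290+(u+.5)/3.6-.5,150+(v+.5)/3.6-.5)
a,b=onz("top",T(161,236),.003),onz("top",T(214,236),.003);c,d=onz("top",T(172,477),.03),onz("top",T(229,476),.03)
thin,thick=(a+b)/2,(c+d)/2
print(a,b,c,d,"mid",(thin+thick)/2,"len",np.linalg.norm((thin-thick)[:2]),"yaw",np.degrees(np.arctan2(*(thin-thick)[1::-1])))
print("screw",onz("top",T(184,168),.075))
# level: bright bubble along axis in top image
A=cv2.imread("pics/t9.png")
f0,ax=np.array([.620,-.199]),np.array([np.cos(np.radians(1.4)),np.sin(np.radians(1.4))])
for s in range(25,140,3):
    q=f0+ax*s/1000;u,v=proj("top",[*q,.072]);g=cv2.getRectSubPix(A,(3,1),(float(u),float(v)));print(s,round(float(u)),round(float(v)),g.mean(axis=(0,1)).astype(int).tolist(),end="; ")
E
```

```text
[ 0.5811 -0.1841  0.003 ] [ 0.5802 -0.2196  0.003 ] [ 0.4251 -0.1865  0.03  ] [ 0.4249 -0.2228  0.03  ] mid [ 0.5028 -0.2032  0.0165] len 0.15569951976243782 yaw 1.0221229675671633
screw [ 0.6179 -0.1985  0.075 ]
25 340 185 [139, 148, 147]; 28 340 183 [146, 156, 157]; 31 340 182 [152, 164, 163]; 34 340 181 [145, 157, 158]; 37 340 179 [126, 143, 143]; 40 340 178 [117, 135, 134]; 43 340 177 [114, 134, 133]; 46 340 175 [114, 133, 133]; 49 340 174 [113, 131, 132]; 52 340 173 [112, 131, 131]; 55 340 171 [112, 131, 132]; 58 340 170 [114, 132, 133]; 61 339 169 [111, 130, 130]; 64 339 167 [104, 122, 122]; 67 339 166 [92, 106, 106]; 70 339 165 [107, 124, 125]; 73 339 164 [114, 133, 133]; 76 339 162 [114, 133, 133]; 79 339 161 [115, 134, 135]; 82 339 160 [111, 131, 131]; 85 339 158 [104, 121, 123]; 88 339 157 [91, 105, 105]; 91 339 156 [108, 125, 126]; 94 339 155 [120, 140, 142]; 97 339 153 [152, 175, 180]; 100 339 152 [194, 213, 218]; 103 338 151 [207, 221, 224]; 106 338 149 [188, 207, 212]; 109 338 148 [136, 156, 159]; 112 338 147 [114, 133, 135]; 115 338 145 [119, 138, 139]; 118 338 144 [131, 147, 148]; 121 338 143 [148, 160, 160]; 124 338 142 [149, 161, 162]; 127 338 140 [153, 165, 167]; 130 338 139 [185, 197, 205]; 133 338 138 [224, 232, 237]; 136 338 137 [229, 236, 241]; 139 338 135 [226, 234, 242];
```

```bash
python3 - <<'E'
from h import *
to((.437,-.2045,.100),tool(91.2,-10));to((.437,-.2045,.008))
E
```

```text
travel mm [199.6 -35.5  14. ]
then dr [-9.9 -0.   0.1]
travel mm [199.5 -35.6 106. ]
```

Emit:
{"api": "servo_tool", "payload": {
  "moves": [
    {"travel": [50, -9, 3], "dr": [0, 0, 0]},
    {"travel": [50, -9, 3], "dr": [0, 0, 0]},
    {"travel": [50, -9, 4], "dr": [0, 0, 0]},
    {"travel": [49.6, -8.5, 4], "dr": [0, 0, 0]},
    {"travel": [0, 0, 0], "dr": [-5, 0, 0]},
    {"travel": [0, 0, 0], "dr": [-4.9, 0, 0.1]},
    {"travel": [0, -5, 30], "dr": [0, 0, 0]},
    {"travel": [0, -4, 25], "dr": [0, 0, 0]},
    {"travel": [0, -3, 15], "dr": [0, 0, 0]},
    {"travel": [0, 0, 0], "dr": [0, 0, 0]}
  ]
}}

```text
clock: 17.6
position: [0.4366, -0.2034, 0.0276]
ee_rot: [0.696, 0.713, 0.062, 0.06]
ft_force: [0.2, -0.4, 0.5]
grip_width: 1.002
```

```bash
python3 - <<'E'
from h import *
o,p,r=cur();print(p,o["ft_force"],o["joint_pos"]);to((.437,-.2045,.008),tool(91.2,-10))
E
```

```text
[ 0.43662386 -0.20337919  0.02758166] [ 0.18995358 -0.41777012  0.46178801] [ 0.56413927  0.1662139  -0.18203433  2.15837797 -0.06474583  0.6632906
  2.02914716]
travel mm [-1.2 -3.  19.4]
then dr [-0.1 -0.1  0.1]
```

Now down and grip.

Emit:
{"api": "servo_tool", "payload": {
  "moves": [
    {"travel": [-1.2, -2, 12], "dr": [0, 0, 0]},
    {"travel": [0, -1, 7.4], "dr": [0, 0, 0]},
    {"travel": [0, 0, 0], "dr": [0, 0, 0]}
  ]
}}

```text
clock: 17.98
position: [0.4371, -0.2053, 0.0078]
ee_rot: [0.697, 0.712, 0.062, 0.06]
ft_force: [-0.7, -0.1, -0.1]
grip_width: 1.002
```

Emit:
{"api": "servo_tool", "payload": {
  "moves": [
    {"travel": [0, 0, 0], "dr": [0, 0, 0]},
    {"travel": [0, 0, 0], "dr": [0, 0, 0]},
    {"travel": [0, 0, 0], "dr": [0, 0, 0]},
    {"travel": [0, 0, 0], "dr": [0, 0, 0]},
    {"travel": [0, 0, 0], "dr": [0, 0, 0]},
    {"travel": [0, 0, 0], "dr": [0, 0, 0]},
    {"travel": [0, 0, 0], "dr": [0, 0, 0]}
  ],
  "claw": 1,
  "squeeze": 50
}}

```text
clock: 18.85
position: [0.4377, -0.2056, 0.0088]
ee_rot: [0.696, 0.712, 0.062, 0.061]
ft_force: [-1.5, 0.2, 5.6]
grip_width: 0.454
```

```bash
cat >> h.py <<'E'
def bubble():
    A=manip.camera("top");f0=np.array([.620,-.199]);ax=np.array([np.cos(np.radians(1.4)),np.sin(np.radians(1.4))])
    s=np.arange(40,116,1.);g=[]
    for k in s:
        u,v=proj("top",[*(f0+ax*k/1000),.0745]);g.append(cv2.getRectSubPix(A,(3,1),(float(u),float(v))).mean())
    g=np.array(g);w=np.clip(g-150,0,None);lo=g.copy()
    print("bubble s",round((s*w).sum()/max(w.sum(),1),1),"max",int(g.max()),"profile/2",g[::2].astype(int).tolist())
E
python3 - <<'E'
from h import *
o,p,r=cur();print(o["clock"],p,o["ft_force"],o["grip_width"]);print(r.inv().apply(np.array([np.cos(.0244),np.sin(.0244),0])*100));bubble()
E
```

```text
18.85 [ 0.43773096 -0.20557108  0.00882208] [-1.50666629  0.20362455  5.56769016] 0.4541421972492872
[ 0.18789871 98.48868653 17.31887175]
bubble s 102.0 max 211 profile/2 [125, 122, 123, 121, 121, 121, 121, 120, 121, 120, 121, 119, 110, 99, 104, 117, 121, 121, 121, 121, 122, 119, 112, 103, 97, 112, 120, 132, 157, 185, 204, 211, 208, 189, 153, 129, 122, 125]
```

Emit:
{"api": "servo_tool", "payload": {
  "moves": [
    {"travel": [0, 0.2, -0.8], "dr": [0, 0, 0]},
    {"travel": [0, 9.85, 1.73], "dr": [0, 0, 0]},
    {"travel": [0, 9.85, 1.73], "dr": [0, 0, 0]},
    {"travel": [0, 9.85, 1.73], "dr": [0, 0, 0]},
    {"travel": [0, 9.85, 1.73], "dr": [0, 0, 0]},
    {"travel": [0, 9.85, 1.73], "dr": [0, 0, 0]},
    {"travel": [0, 0, 0], "dr": [0, 0, 0]},
    {"travel": [0, 0, 0], "dr": [0, 0, 0]}
  ]
}}

```text
clock: 19.9
position: [0.4872, -0.2043, 0.009]
ee_rot: [0.697, 0.712, 0.062, 0.06]
ft_force: [-0.5, 0.0, -1.9]
grip_width: 0.461
```

```bash
python3 - <<'E'
from h import *
o,p,r=cur();print(o["clock"],p,o["ft_force"],o["grip_width"]);bubble()
E
```

```text
19.9 [ 0.48722778 -0.20431478  0.00899358] [-0.54527996  0.04546852 -1.85488402] 0.46096885754122613
bubble s 102.0 max 210 profile/2 [123, 123, 122, 120, 120, 120, 120, 120, 119, 119, 119, 118, 110, 100, 103, 115, 120, 120, 121, 121, 120, 118, 112, 102, 96, 109, 119, 131, 155, 183, 204, 210, 207, 189, 151, 127, 121, 125]
```

Emit:
{"api": "servo_tool", "payload": {
  "moves": [
    {"travel": [0, 6.9, 1.2], "dr": [0, 0, 0]},
    {"travel": [0, 6.9, 1.2], "dr": [0, 0, 0]},
    {"travel": [0, 5.9, 1.0], "dr": [0, 0, 0]},
    {"travel": [0, 0, 0], "dr": [0, 0, 0]},
    {"travel": [0, 0, 0], "dr": [0, 0, 0]},
    {"travel": [0, 0, 0], "dr": [0, 0, 0]},
    {"travel": [0, 0, 0], "dr": [0, 0, 0]}
  ]
}}

```text
clock: 20.82
position: [0.5072, -0.2039, 0.0092]
ee_rot: [0.697, 0.712, 0.062, 0.06]
ft_force: [0.1, 0.4, -2.4]
grip_width: 0.458
```

```bash
python3 - <<'E'
from h import *
o,p,r=cur();print(o["clock"],p,o["ft_force"],o["grip_width"]);bubble()
E
```

```text
20.825 [ 0.50724524 -0.20393564  0.00915877] [ 0.05879464  0.42168132 -2.3965089 ] 0.45846001908139045
bubble s 102.0 max 210 profile/2 [122, 122, 122, 120, 120, 120, 120, 119, 118, 119, 119, 117, 109, 99, 103, 115, 120, 121, 120, 120, 120, 118, 112, 101, 96, 111, 119, 131, 156, 183, 203, 210, 208, 188, 151, 128, 121, 124]
```

Emit:
{"api": "servo_tool", "payload": {
  "moves": [
    {"travel": [0, -0.1, 0.6], "dr": [0, 0, 0]},
    {"travel": [0, 5.9, 1.0], "dr": [0, 0, 0]},
    {"travel": [0, 5.9, 1.0], "dr": [0, 0, 0]},
    {"travel": [0, 0, 0], "dr": [0, 0, 0]},
    {"travel": [0, 0, 0], "dr": [0, 0, 0]},
    {"travel": [0, 0, 0], "dr": [0, 0, 0]},
    {"travel": [0, 0, 0], "dr": [0, 0, 0]}
  ]
}}

```text
clock: 21.75
position: [0.5184, -0.2045, 0.0089]
ee_rot: [0.697, 0.712, 0.061, 0.06]
ft_force: [-8.2, -0.5, 8.5]
grip_width: 0.452
```

```bash
python3 - <<'E'
from h import *
o,p,r=cur();print(o["clock"],p,o["ft_force"],o["grip_width"]);bubble()
E
```

```text
21.75 [ 0.51838942 -0.20447229  0.0088542 ] [-8.16428444 -0.4841239   8.54402553] 0.45202258105297743
bubble s 97.0 max 210 profile/2 [122, 121, 121, 121, 120, 119, 119, 119, 118, 118, 118, 117, 111, 100, 100, 111, 118, 119, 118, 120, 119, 118, 113, 104, 103, 136, 174, 198, 208, 208, 198, 173, 138, 122, 118, 118, 119, 122]
```

Emit:
{"api": "servo_tool", "payload": {
  "moves": [
    {"travel": [0, 4.9, 0.85], "dr": [0, 0, 0]},
    {"travel": [0, 4.9, 0.85], "dr": [0, 0, 0]},
    {"travel": [0, 4.9, 0.85], "dr": [0, 0, 0]},
    {"travel": [0, 4.9, 0.85], "dr": [0, 0, 0]},
    {"travel": [0, 0, 0], "dr": [0, 0, 0]},
    {"travel": [0, 0, 0], "dr": [0, 0, 0]},
    {"travel": [0, 0, 0], "dr": [0, 0, 0]},
    {"travel": [0, 0, 0], "dr": [0, 0, 0]},
    {"travel": [0, 0, 0], "dr": [0, 0, 0]}
  ]
}}

```text
clock: 22.92
position: [0.5381, -0.2044, 0.0089]
ee_rot: [0.697, 0.712, 0.061, 0.06]
ft_force: [-8.7, -1.4, 8.7]
grip_width: 0.459
```

```bash
python3 - <<'E'
from h import *
o,p,r=cur();print(o["clock"],p,o["ft_force"],o["grip_width"]);bubble()
E
```

```text
22.925 [ 0.53810492 -0.20437198  0.00889683] [-8.68539784 -1.4172661   8.74674573] 0.4594680047921576
bubble s 85.0 max 213 profile/2 [124, 120, 120, 119, 120, 119, 117, 117, 118, 118, 117, 117, 115, 108, 98, 98, 112, 118, 122, 138, 168, 197, 212, 210, 196, 171, 136, 120, 116, 116, 115, 115, 116, 115, 116, 117, 118, 121]
```

Emit:
{"api": "servo_tool", "payload": {
  "moves": [
    {"travel": [0, 3.0, 0.5], "dr": [0, 0, 0]},
    {"travel": [0, 3.0, 0.5], "dr": [0, 0, 0]},
    {"travel": [0, 3.0, 0.5], "dr": [0, 0, 0]},
    {"travel": [0, 0, 0], "dr": [0, 0, 0]},
    {"travel": [0, 0, 0], "dr": [0, 0, 0]},
    {"travel": [0, 0, 0], "dr": [0, 0, 0]},
    {"travel": [0, 0, 0], "dr": [0, 0, 0]},
    {"travel": [0, 0, 0], "dr": [0, 0, 0]},
    {"travel": [0, 0, 0], "dr": [0, 0, 0]}
  ]
}}

```text
clock: 24.1
position: [0.5468, -0.2042, 0.0089]
ee_rot: [0.697, 0.712, 0.061, 0.06]
ft_force: [-11.1, -1.5, 9.8]
grip_width: 0.456
```

```bash
python3 - <<'E'
from h import *
o,p,r=cur();print(o["clock"],p,o["ft_force"],o["grip_width"]);bubble()
E
```

```text
24.1 [ 0.54677432 -0.20419852  0.00888413] [-11.10978638  -1.49623968   9.79345863] 0.45595605358609403
bubble s 79.9 max 217 profile/2 [124, 119, 120, 119, 118, 118, 118, 117, 117, 117, 117, 117, 115, 107, 98, 101, 123, 151, 187, 209, 217, 210, 184, 144, 109, 92, 106, 113, 115, 115, 115, 115, 115, 115, 116, 116, 117, 120]
```

Emit:
{"api": "servo_tool", "payload": {
  "moves": [
    {"travel": [0, 1.2, 0.2], "dr": [0, 0, 0]},
    {"travel": [0, 0, 0], "dr": [0, 0, 0]},
    {"travel": [0, 0, 0], "dr": [0, 0, 0]},
    {"travel": [0, 0, 0], "dr": [0, 0, 0]},
    {"travel": [0, 0, 0], "dr": [0, 0, 0]},
    {"travel": [0, 0, 0], "dr": [0, 0, 0]}
  ]
}}

```text
clock: 24.9
position: [0.5474, -0.2042, 0.0089]
ee_rot: [0.697, 0.712, 0.061, 0.059]
ft_force: [-14.8, -0.9, 14.4]
grip_width: 0.451
```

Emit:
{"api": "servo_tool", "payload": {
  "moves": [
    {"travel": [0, 0, 0], "dr": [0, 0, 0]},
    {"travel": [0, 0, 0], "dr": [0, 0, 0]},
    {"travel": [0, 0, 0], "dr": [0, 0, 0]},
    {"travel": [0, 0, 0], "dr": [0, 0, 0]},
    {"travel": [0, 0, 0], "dr": [0, 0, 0]},
    {"travel": [0, 0, 0], "dr": [0, 0, 0]}
  ],
  "claw": 0
}}

```text
clock: 25.65
position: [0.5497, -0.2029, 0.0087]
ee_rot: [0.697, 0.712, 0.062, 0.06]
ft_force: [0.4, -1.0, 0.5]
grip_width: 1.004
```

```bash
python3 - <<'E'
from h import *
o,p,r=cur();print(o["clock"],p,o["ft_force"],o["grip_width"]);bubble()
E
```

```text
25.65 [ 0.54965178 -0.20292858  0.00872741] [ 0.40700895 -0.95095848  0.50848129] 1.0043181243024744
bubble s 79.5 max 216 profile/2 [123, 120, 120, 119, 118, 118, 117, 116, 116, 117, 117, 116, 116, 108, 97, 100, 127, 161, 196, 212, 216, 207, 179, 139, 107, 91, 106, 113, 115, 116, 116, 116, 115, 115, 116, 116, 117, 120]
```

Released, and the bubble is still centred. Retreating along the fingers, up and back.

Emit:
{"api": "servo_tool", "payload": {
  "moves": [
    {"travel": [0, 0, -12], "dr": [0, 0, 0]},
    {"travel": [0, 0, -25], "dr": [0, 0, 0]},
    {"travel": [0, 0, -40], "dr": [0, 0, 0]},
    {"travel": [0, 0, -40], "dr": [0, 0, 0]},
    {"travel": [0, -30, -10], "dr": [0, 0, 0]},
    {"travel": [0, -40, 0], "dr": [0, 0, 0]},
    {"travel": [-50, 0, 0], "dr": [0, 0, 0]},
    {"travel": [-50, 0, 0], "dr": [0, 0, 0]},
    {"travel": [-50, 0, 0], "dr": [0, 0, 0]},
    {"travel": [-50, 0, 0], "dr": [0, 0, 0]},
    {"travel": [0, 0, 0], "dr": [0, 0, 0]},
    {"travel": [0, 0, 0], "dr": [0, 0, 0]}
  ]
}}

```text
clock: 27.2
position: [0.4634, -0.4044, 0.122]
ee_rot: [0.696, 0.712, 0.062, 0.06]
ft_force: [0.0, -0.3, -0.1]
grip_width: 1.001
```

```bash
python3 - <<'E'
from h import *
o,p,r=cur();print(o["clock"],p,o["ft_force"],o["grip_width"]);bubble()
a=manip.camera("top")[120:300,230:450];b=manip.camera("side")[150:280,200:430]
cv2.imwrite("pics/z.png",np.vstack([cv2.resize(a,(440,360),interpolation=2),cv2.resize(b,(440,240),interpolation=2)]))
E
```

```text
27.2 [ 0.46337288 -0.40438266  0.12195564] [ 0.0224218  -0.26383293 -0.1458422 ] 1.0010394940265916
bubble s 79.5 max 226 profile/2 [131, 126, 126, 126, 125, 125, 125, 124, 123, 124, 124, 124, 122, 114, 103, 106, 135, 170, 206, 222, 226, 216, 188, 147, 112, 96, 112, 120, 122, 123, 123, 122, 121, 121, 122, 123, 124, 127]
```

View pics/z.png

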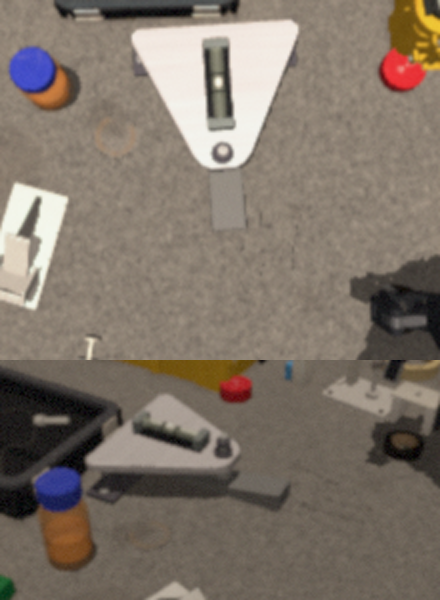

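The wedge sits under the front corner in line with the plate, with the bubble (218,82) between the lines. Bottle and tape are unmoved and the arm is clear. Handing in.

```bash
python3 -c "
from workcell import manip
print(manip.hand_in())"
```

```text
the job is handed in; nothing more can be done
None
```

The plate is level and the job is handed in at about 27 s of the 67 s allowed. I took the wedge off the rack, laid it flat in front of the low corner and let go. I then gripped it again at its thick end, pushed it under the foot until the bubble was centred, released it and moved the arm clear.

- **Bubble:** after release and again after retreating, it read 79.5 mm behind the foot. The two black lines are at about 68.5 and 90 mm, so it is within about 0.5 mm of their middle and held steady between the two checks.
- **Forces:** the largest wrist force I read was about 21 N, while pushing, and near zero after release. I only saw readings at the end of each move.
- **Bystanders:** bottle and tape look unmoved in the last picture. I did not measure their positions again.
- **What went less smoothly:**
  - The first tilt at the rack ran into joint-range limits. I backed off, turned the tool half a turn and gripped with 30° of tilt instead of 45°.
  - I viewed 12 pictures, two over the budget of 10.

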